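# Set out the microscope spares

### The arm

A 7-joint arm with a two-finger parallel gripper is mounted at the origin on a cart in front of the work surface, level with it; the furniture and walls round the work are solid. World frame = base frame: x ahead of the robot, y to its left, z up, the work surface at z = 0. Lengths are in m, angles in rad, forces in N, time in s.
With the tool pointing down it reaches from about 0.425 to 0.95 m from the base axis. Payload 16.7 kg.
Tool frame: the origin (TCP) lies on the centre line of the jaws, within the pads' length; the fingertips stand tips_ahead ahead of it and the grasp point (between the pads) lies 3 mm ahead of it (tips_ahead is the distance from the TCP to the fingertips, in m); z points along the fingers, y is the line along which they close (so a half turn about z gives the same grasp; the last joint's range is limited). The gripper opens to 94 mm and grips with 3 to 60 N. Pads are 16 mm wide; open, the fingers measure 119 mm over their backs; the gripper's body (75 mm by 177 mm) begins 78 mm behind the grasp point.
Start: joints at [1.137, 0.426, 0.074, 1.606, -0.034, 1.111, -0.067], TCP at [0.19, -0.648, 0.227] pointing down, gripper open.
Joint ranges: [-2.85, 2.85], [-0.5, 2.14], [-1.23, 1.37], [0.21, 2.46], [-1.02, 4.16], [0.16, 2.05], [-2.73, 2.73]. Speed limits (rad/s): [1.89, 1.89, 2.39, 2.39, 3.01, 3.01, 3.01].

### API

Orientations are given as a rotation vector (axis times angle).
In Python, from workcell import * gives the robot as it stands. The module is installed in compiled form; this text tells all that it offers.
- The arm moves only by the shell command python3 -m creep 'ROWS' [FORCE]. ROWS is JSON, one flat list of numbers, 7 for each row, row after row: the shift along the tool's x, y, z in mm, then the turn, a rotation vector about the tool's x, y, z in degrees, then the closure in counts, from 0 (fully open) to 255 (shut). A call has 1 to 20 rows; each row shifts and turns the commanded pose from where the row before left it, along the tool's axes as they then stand; what a row does not reach is not made up. A row lasts 1/10 s, in which the tool goes at most 50 mm and 8.59 degrees, less where a joint would pass 70% of its speed; a pose out of reach is approached as far as the arm can. A call is refused whole if a number of a shift passes 50 or a number of a turn 8.59, either way. A call with a gripper value outside its range is refused whole. The fingers move at their own pace and stop on an object; FORCE is the grip in N (left out, the last holds). Time passes only in rows, so rows that do not move let the fingers close. It gives the time, the measured TCP pose, the force, the opening and the grip force at its end, in the units of the state.
- state(): the state, without advancing time (a new reading comes with each control period).
- grab_frame(name): name is "scene" or "top"; returns the picture (480x640x3 uint8, red, green, blue); there is no depth.
- calibration(name): a dict with "mtx" (3x3 intrinsics, pixels), "k1" (the pictures are not rectified: a ray, as slopes to the right and down, at radius r is drawn at 1 + k1 r^2 times it, then the intrinsics apply), "rvec" (rotation vector, rad) and "tvec" (3), from world to camera coordinates, as OpenCV has them. Camera axes: x right, y down, z forward; pixel columns grow to the right and rows downward; lengths in m; the calibration is good to about 2 mm. A picture is of the moment at which its call begins. calibration takes no time and is no camera call.
- finish_job(): hands the job in; it is judged then, once.
The state is a dict: "time_s": time; "joint_positions": joint angles; "joint_vel": joint speeds; "tau": joint torques, N m; "tcp_pos": TCP position; "ee_rot": TCP orientation; "ft_force": force on the tool from outside, world axes, zero at the start; "wrist_torque": the same for the moment, N m; "opening": finger opening in m; "gripper_force": force on a finger pad.
Only numpy, scipy, OpenCV 4.12 (cv2) and the standard library are available. Lean on these libraries where they do the work, as an engineer would, in place of code of your own. Each camera call takes 0.05 s, during which the arm holds its last target. There are 200 camera calls.

### The job

Set out the microscope spares: stand the objective canister on the mat midway in the narrow gap between the two cartons, in line with them and without shifting them, and lay the dust cap flat and centred on the canister's top. On the closed slide box, set the small carton flat in the middle of the left half of the lid, its long side running from front to back of the box, and stand the oil dropper upright in the middle of the right half beside it. Leave the timer and the battery where they are.

Things in the scene. Friction and masses are not known exactly. Their poses are not given: they have to be found in the camera images.
- canister: spare-objective canister, standing: round, black lower half, cream screw cap, 35 mm in diameter, 61 mm high, flat top; 55 to 90 g. Origin: centre of its underside, z up. To be moved
- dust_cap: black round eyepiece dust cap lying flat, 31 mm in diameter, 12 mm high in all (a disc with an upright edge 6.5 mm high and a narrower raised middle); 15 g. Origin: centre of its underside, z up. To be moved
- small_carton: the small pale grey-white carton, lying low: 31 mm (its x) by 51 mm (its y, the long side) by 34 mm high; about 30 g. Origin: centre of its underside. At the start its long side runs roughly left-right (within 0.2 rad of world y). To be moved
- dropper: small brown oil dropper bottle with a black cap, standing: 26 mm in diameter, 58 mm high, straight body up to about 35 mm, then a shoulder and a 16 mm cap; about 25 g. Origin: centre of its underside, z up. To be moved
- slide_box: flat blue slide box, closed, stays where it stands (fixed): 74 mm (x, front to back) by 86 mm (y) by 30 mm high. Origin: centre of its underside; +x to its back (away from the robot), +y to its left as seen from the robot, turned up to 0.22 rad. The lid is flat, 68 mm by 86 mm, 30 mm above the desk, centred over the origin; the middles of its left and right halves are at y = +21 mm and y = -21 mm
- big_carton: blue-grey carton, 46 mm (x) by 61 mm (y) by 50 mm high, standing at one end of the mat, its y running front to back; loose, 120 g, must stay. Origin: centre of its underside
- tall_carton: tan carton, 38 mm (x) by 45 mm (y) by 62 mm high, standing at the other end of the mat (which of the two cartons is left varies), its y running front to back; loose, 120 g, must stay. Origin: centre of its underside
- mat_middle (a point): middle of the top face of the dark rubber mat: 66 mm (x) by 150 mm (y) by 3 mm thick, fixed on the desk, turned up to 0.2 rad. The two cartons stand at y = +44.5 and -44.5 mm from here, leaving a gap of about 47 mm along y whose middle is within 3 mm of this point. x: to the back, y: to the left, z: up; the cartons are thus left and right of it
- timer: white bench timer standing, 26 mm (x) by 62 mm (y) by 52 mm high, among the loose things; not to be moved. Origin: centre of its underside
- battery: small round battery cell lying on the desk, 14 mm (x) by 50 mm (y), 14 mm high, among the loose things; not to be moved. Origin: centre of its underside

How it is judged:
By the outcome, as a careful person would: the job done as asked, in the order asked, and still so for the second after the job is handed in, with the robot touching nothing.
It also fails if it takes over 102 s, if anything falls off the work surface, if the arm or the gripper's body presses on something with over 40 N, if the wrist force passes 120 N, or if a joint passes its speed limit or range.

## Working session

There is one attempt and no reset: what is moved stays moved. The work goes in short steps, Python scripts to look and compute and a shell command to move; the robot and the scene stay as the last step left them, time stands still between calls to the robot, and variables do not carry over. Pictures are saved under pics/ and viewed, at most 14 in all, crops included, and the job is handed in when it is done.

```bash
mkdir -p pics; ls; python3 - <<'E'
from workcell import *
import cv2
s=state(); print(s)
for n in("scene","top"):
    cv2.imwrite(f"pics/{n}0.png",grab_frame(n)[:,:,::-1]); print(n,calibration(n))
E
```

```text
pics
{'time_s': 0.0, 'joint_positions': array([ 1.13649286,  0.42672217,  0.07384675,  1.6065843 , -0.03407875,
        1.11080708, -0.06708894]), 'joint_vel': array([ 0.0005615 , -0.00033783, -0.0007666 ,  0.00203602, -0.00103786,
       -0.00210321, -0.00029459]), 'tau': array([-8.71138673e-04, -9.35822010e+01,  3.66574913e+00, -4.54192901e+01,
       -4.89557139e-02,  2.03698600e-02,  2.78121206e-04]), 'tcp_pos': array([ 0.18951033, -0.64743244,  0.22679206]), 'ee_rot': array([-3.10857850e+00, -4.45672989e-01,  4.50542384e-04]), 'ft_force': array([-0.08435223,  0.38596723, -0.22427655]), 'wrist_torque': array([-0.02953125,  0.02873835, -0.05679057]), 'gripper_force': 0.0, 'opening': 0.09392950424356471}
scene {'mtx': array([[437.77988597,   0.        , 313.91635085],
       [  0.        , 437.77988597, 239.60577356],
       [  0.        ,   0.        ,   1.        ]]), 'k1': -0.09412700087353566, 'rvec': array([ 1.03390683, -2.21260629,  1.21590886]), 'tvec': array([0.4156599 , 0.17315953, 0.65816406])}
top {'mtx': array([[569.86207763,   0.        , 316.69126992],
       [  0.        , 569.86207763, 240.20067126],
       [  0.        ,   0.        ,   1.        ]]), 'k1': -0.10985916886619912, 'rvec': array([ 2.09921332, -2.16169066,  0.13672418]), 'tvec': array([0.16873607, 0.46794872, 0.80452894])}
```

View pics/top0.png

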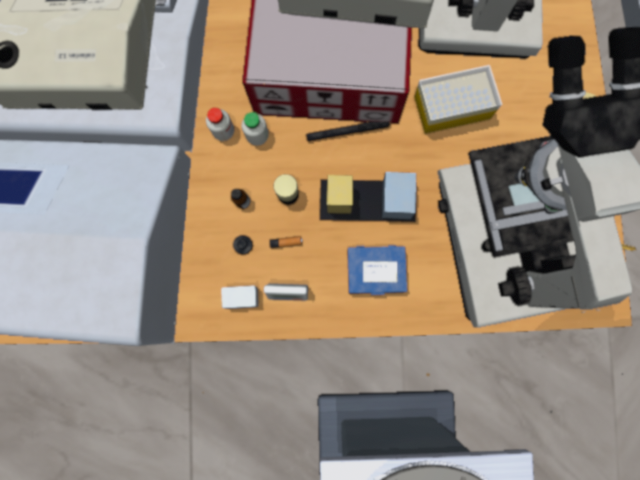

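View pics/scene0.png

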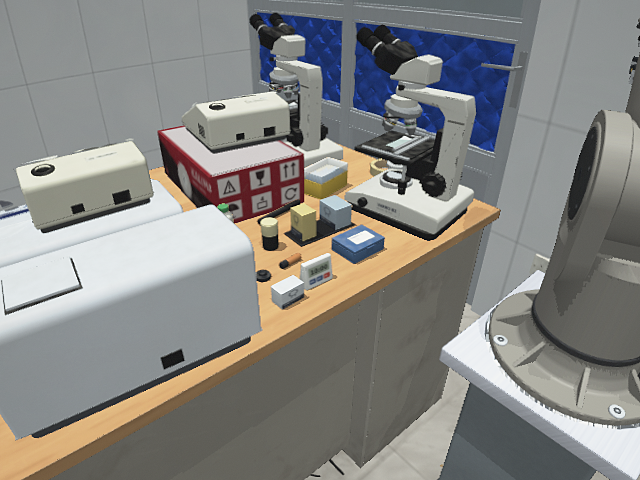

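```bash
cat > h.py <<'E'
import numpy as np, cv2
from workcell import *
def cam(n):
    c=calibration(n); R=cv2.Rodrigues(c["rvec"])[0]; return c,R,-R.T@c["tvec"]
def rays(n,px):
    c,R,o=cam(n); d=np.array([c["k1"],0,0,0,0])
    u=cv2.undistortPoints(np.float64(px).reshape(-1,1,2),c["mtx"],d)[:,0]
    return o,np.c_[u,np.ones(len(u))]@R
def plane(n,px,z):
    o,r=rays(n,px); return (o+r*((z-o[2])/r[:,2])[:,None])[:,:2]
def pix(n,p):
    c,R,o=cam(n); return cv2.projectPoints(np.float64(p).reshape(-1,1,3),c["rvec"],c["tvec"],c["mtx"],np.array([c["k1"],0,0,0,0]))[0][:,0]
def blob(img,lo,hi,roi,space=cv2.COLOR_RGB2HSV):
    x0,y0,x1,y1=roi; m=np.zeros(img.shape[:2],np.uint8)
    m[y0:y1,x0:x1]=cv2.inRange(cv2.cvtColor(img,space),lo,hi)[y0:y1,x0:x1]
    c=max(cv2.findContours(m,cv2.RETR_EXTERNAL,cv2.CHAIN_APPROX_NONE)[0],key=cv2.contourArea)
    return c[:,0].astype(float)
def yaw():
    R=cv2.Rodrigues(state()["ee_rot"])[0]; return R
E
python3 - <<'E'
from h import *
import workcell
print([a for a in dir(workcell) if a[0]!='_'], getattr(workcell,'tips_ahead',None))
im=cv2.imread("pics/top0.png"); 
cv2.imwrite("pics/crop1.png",cv2.resize(im[160:315,205:435],None,fx=3.4,fy=3.4,interpolation=cv2.INTER_CUBIC))
s=cv2.imread("pics/scene0.png")
cv2.imwrite("pics/crop2.png",cv2.resize(s[185:315,235:395],None,fx=4.5,fy=4.5,interpolation=cv2.INTER_CUBIC))
print(cam("top")[2],cam("scene")[2])
h=cv2.cvtColor(im,cv2.COLOR_BGR2HSV)
for n,(u,v) in dict(cap=(243,244),drop=(240,196),can=(286,185),tall=(340,187),big=(400,185),mat=(372,200),box=(356,290),small=(238,294),desk=(320,300),timer=(286,288),batt=(290,241)).items(): print(n,h[v,u],plane("top",[(u,v)],0))
E
```

```text
['Unreachable', 'calibration', 'finish_job', 'grab_frame', 'state', 'tips_ahead'] 0.022
[0.34432041 0.13621674 0.87040401] [-0.09016429  0.61509697  0.49946313]
cap [105  30  51] [[0.47617484 0.27035397]]
drop [12 46 28] [[0.55272186 0.274611  ]]
can [ 28  62 223] [[0.567916  0.2016907]]
tall [ 24 105 214] [[0.56178542 0.11694233]]
big [104  43 201] [[0.5619999  0.02277214]]
mat [110  37  41] [[0.53930815 0.06773263]]
box [107 147 161] [[0.3998821  0.09796994]]
small [ 98   9 231] [[0.39887106 0.278778  ]]
desk [ 17 136 217] [[0.38628932 0.15327303]]
timer [ 98   5 226] [[0.40605962 0.20476888]]
batt [ 14 177 192] [[0.47859463 0.19713989]]
```

View pics/crop1.png

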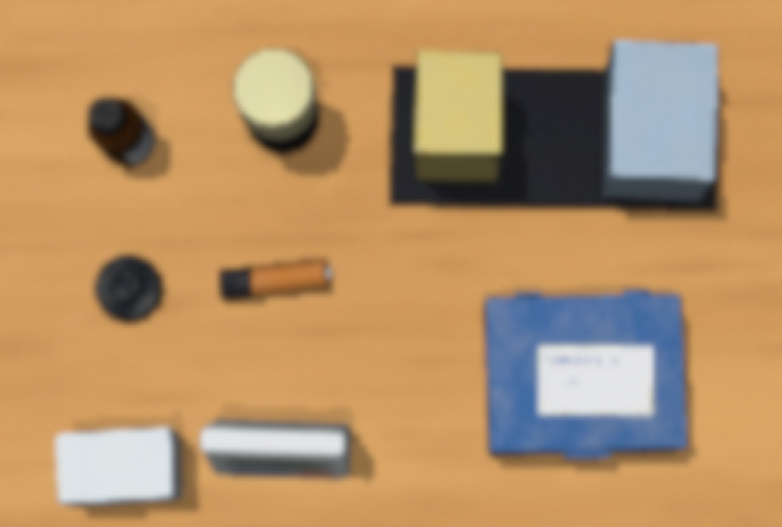

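View pics/crop2.png

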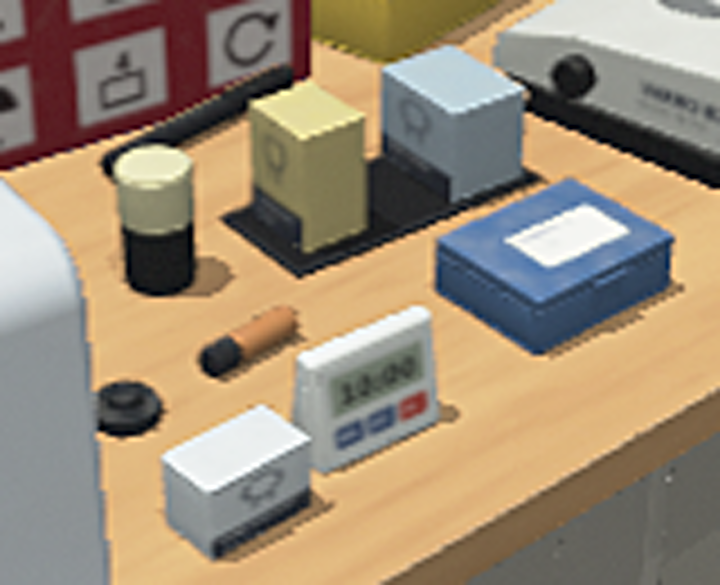

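```bash
cat > meas.py <<'E'
from h import *
def rect(name,px,z):
    w=plane("top",px,z)*1000; (c,s,a)=cv2.minAreaRect(w.astype(np.float32))
    M=cv2.moments(w.astype(np.float32)); print(name,"rect c",np.round(c,1),"size",np.round(s,1),"ang",round(a,1),"centroid",np.round([M['m10']/M['m00'],M['m01']/M['m00']],1))
def circ(name,px,z):
    w=(plane("top",px,z)*1000).astype(np.float32); e=cv2.fitEllipse(w); m=cv2.minEnclosingCircle(w)
    print(name,"ell",np.round(e[0],1),np.round(e[1],1),"circ",np.round(m[0],1),round(2*m[1],1))
if __name__=="__main__":
    im=np.mean([grab_frame("top") for _ in range(4)],0).round().astype(np.uint8)
    np.save("top.npy",im)
    circ("can",blob(im,(20,25,195),(40,255,255),(262,165,310,215)),.061)
    rect("tall",blob(im,(15,60,170),(35,255,255),(322,170,360,218)),.065)
    rect("big",blob(im,(95,20,165),(115,90,255),(380,165,420,225)),.053)
    rect("small",blob(im,(0,0,200),(179,40,255),(215,280,260,315)),.034)
    bx=blob(im,(100,90,60),(125,255,255),(335,240,420,305)); rect("box",bx,.030)
    rect("label",blob(im,(0,0,190),(179,60,255),(350,250,410,290)),.030)
    circ("cap",blob(im,(0,0,0),(179,255,110),(225,228,262,262)),.005)
    mt=blob(im,(0,0,0),(179,255,70),(310,170,425,230)); rect("mat",mt,.003)
    circ("dropcap",blob(im,(0,0,0),(179,255,70),(225,180,262,215)),.058)
    # profile of dropper
    h=cv2.cvtColor(im,cv2.COLOR_RGB2HSV)
    print(h[186:212,230:254,2]); print(h[186:212,230:254,0])
    print(plane("top",[(188,160),(176,320)],.2),plane("top",[(205,150)],0))
E
python3 meas.py
```

```text
can ell [552.5 199.3] [31.2 31.4] circ [552.6 199.5] 32.8
tall rect c [545.7 117.6] size [54.  50.8] ang 88.1 centroid [548.3 118.4]
big rect c [538.   30.4] size [44.3 58.2] ang 85.9 centroid [537.9  30.7]
small rect c [393.8 273.2] size [47.6 29.4] ang 89.7 centroid [393.5 273.3]
box rect c [427.1  67.2] size [69.4 82.9] ang 0.0 centroid [427.1  67.3]
label rect c [425.   62.8] size [50.5 29.7] ang 88.2 centroid [424.8  63.5]
cap ell [474.4 270. ] [27.7 28.9] circ [474.5 270.2] 29.8
mat rect c [538.6  75.2] size [145.5  62.9] ang 86.5 centroid [533.9  83.8]
dropcap ell [535.9 265.9] [20.1 27.9] circ [535.2 267.6] 29.2
[[212 213 212 212 210 209 209 209 210 211 211 212 212 212 212 212 213 214
  214 214 214 214 214 214]
 [214 212 210 206 200 194 192 192 193 196 200 203 204 204 206 207 210 212
  213 214 214 214 214 214]
 [212 208 198 183 166 154 150 150 152 158 167 173 179 186 193 197 202 206
  210 213 214 214 214 214]
 [209 194 168 138 113  99  96  96  97 102 111 122 136 156 174 186 194 198
  203 209 213 214 215 215]
 [198 169 128  91  69  62  60  62  63  62  64  72  89 116 146 172 18
[... 4158 characters left out ...]
 15  16  16  16]
 [ 16  16  16  16  16  16  16  16  16  15  14   9   0   0 120  90  12  14
   15  15  16  16  16  16]
 [ 16  16  16  16  16  16  16  16  16  16  16  14  10  10  13  14  14  15
   15  16  16  16  16  16]
 [ 16  16  16  16  17  16  16  16  16  17  16  16  15  14  15  15  15  16
   16  16  17  16  16  16]
 [ 16  16  16  16  16  16  16  16  16  17  16  16  17  16  16  16  16  16
   16  16  16  16  16  16]
 [ 16  16  16  16  16  16  16  16  16  16  16  16  16  16  16  16  16  16
   16  16  16  16  16  16]
 [ 16  16  16  16  16  16  16  16  16  16  16  16  16  16  16  16  16  16
   16  16  16  16  16  16]]
[[0.55283053 0.30742558]
 [0.35740073 0.32042793]] [[0.63055679 0.33100565]]
```

```bash
cat >> h.py <<'E'
def tri(a,b):
    o1,r1=rays("top",[a]); o2,r2=rays("scene",[b]); r1,r2=r1[0],r2[0]
    t=np.linalg.lstsq(np.c_[r1,-r2],o2-o1,rcond=None)[0]; p,q=o1+t[0]*r1,o2+t[1]*r2
    return np.round((p+q)*500,1),round(np.linalg.norm(p-q)*1000,1)
E
python3 - <<'E'
from h import *; from meas import rect,circ
for a,b in [((567,48),(368,35)),((567,48),(385,45)),((625,42),(385,35)),((625,42),(368,30)),((590,305),(475,97)),((625,295),(475,97)),((625,295),(440,95)),((600,165),(425,60)),((560,160),(410,70)),
 ((144,340),(258,325)),((185,150),(225,208)),((187,150),(225,208))]: print(a,b,*tri(a,b))
im=np.load("top.npy")
for t in (185,195): rect("tall",blob(im,(15,60,t),(35,255,255),(322,170,360,218)),.065)
print("drop",plane("top",[(236.6,194.4)],.058))
bx=blob(im,(100,90,60),(125,255,255),(335,240,420,305)); w=plane("top",bx,.03)*1000
for nm,sel in dict(L=bx[:,0]<353,R=bx[:,0]>402,B=bx[:,1]<252,F=bx[:,1]>289).items():
    q=w[sel]; k=0 if nm in"LR" else 1
    if k: q=q[(abs(q[:,1]-67)<38)]
    else: q=q[abs(q[:,0]-427)<28]
    f=np.polyfit(q[:,k],q[:,1-k],1); print(nm,"slope deg",round(np.degrees(np.arctan(f[0])),2),"at centre",round(np.polyval(f,[427,67][k]),1), "med",np.round(np.percentile(q[:,1-k],[10,50,90]),1))
mt=blob(im,(0,0,0),(179,255,70),(310,170,425,230)); w=plane("top",mt,.003)*1000
print(np.round(cv2.boxPoints(cv2.minAreaRect(w.astype(np.float32))),1))
E
```

```text
(567, 48) (368, 35) [591.5 -94.8 382.9] 7.4
(567, 48) (385, 45) [ 585.9 -115.   364.3] 45.2
(625, 42) (385, 35) [ 600.5 -156.9  377.6] 8.4
(625, 42) (368, 30) [ 608.1 -137.6  388.4] 28.8
(590, 305) (475, 97) [ 350.6 -133.   295.1] 16.8
(625, 295) (475, 97) [ 365.1 -171.5  287.2] 3.2
(625, 295) (440, 95) [ 388.9 -142.2  297.4] 61.7
(600, 165) (425, 60) [ 482.  -137.4  342.9] 23.6
(560, 160) (410, 70) [ 492.5 -105.1  325.6] 24.4
(144, 340) (258, 325) [323.6 392.4  67.2] 27.4
(185, 150) (225, 208) [570.  308.1 132. ] 51.6
(187, 150) (225, 208) [571.2 306.5 130.6] 49.5
tall rect c [546.4 117.6] size [54.  49.3] ang 88.1 centroid [548.8 118.2]
tall rect c [546.4 117.6] size [54.  49.3] ang 88.1 centroid [549.  118.4]
drop [[0.54142995 0.27041727]]
L slope deg 0.17 at centre 108.0 med [107.5 107.9 108.5]
R slope deg -0.01 at centre 26.5 med [26.  26.5 27.1]
B slope deg 0.61 at centre 459.9 med [458.9 459.7 461.7]
F slope deg 0.15 at centre 394.3 med [392.6 394.6 395.1]
[[502.8   4.5]
 [565.5   0.6]
 [574.4 145.9]
 [511.7 149.7]]
```

```bash
python3 -m creep '[0,0,-28,0,0,0,0, 0,0,-28,0,0,0,0, 0,0,-28,0,0,-7.8,0, 0,0,-28,0,0,-7.8,0, 0,0,-28,0,0,-7.8,0, 0,0,-28,0,0,-7.8,0, 0,0,-28,0,0,-7.8,0, 0,0,-28,0,0,-7.8,0, 0,0,0,0,0,-7.8,0, 0,0,0,0,0,-7.8,0, 0,0,0,0,0,-7.8,0, 0,0,0,0,0,0,0]'
cat >> h.py <<'E'
def go(x,y,z=None,yawdeg=None):
    """tool-axes shift in mm (and turn about tool z) to bring TCP to world x,y,z mm"""
    s=state(); R=cv2.Rodrigues(s["ee_rot"])[0]; p=s["tcp_pos"]*1000
    a=np.degrees(np.arctan2(R[1,1],R[0,1]))
    d=R.T@(np.array([x,y,p[2] if z is None else z])-p)
    print("tcp",p.round(1),"tool-y angle",a.round(2),"tilt",R[:2,2].round(4),"shift",d.round(1),"turn",None if yawdeg is None else round(-(yawdeg-a),2),"op",round(s["opening"]*1000,1),"F",s["ft_force"].round(1),"grip",round(s["gripper_force"],1),"t",round(s["time_s"],1))
E
python3 - <<'E'
from h import *; from meas import rect
go(450,0,450,-3.5)
im=np.load("top.npy")
for h0 in(20,22): rect("tall",blob(im,(h0,60,185),(35,255,255),(322,170,360,218)),.065)
g=cv2.cvtColor(im,cv2.COLOR_RGB2GRAY)
for l in cv2.createLineSegmentDetector(cv2.LSD_REFINE_ADV).detect(g)[0][:,0]:
    if 310<l[[0,2]].min() and l[[0,2]].max()<425 and 165<l[[1,3]].min() and l[[1,3]].max()<305 and np.hypot(l[2]-l[0],l[3]-l[1])>18:
        z=.03 if l[1]>235 else .003
        w=plane("top",l.reshape(2,2),z)*1000; print(l.round(1),"z",z,w.round(1).ravel(),"ang",round(np.degrees(np.arctan2(*(w[1]-w[0])[::-1])),1))
E
```

```text
time_s: 1.5
tcp_pos: [0.1895, -0.6478, 0.4514]
ee_rot: [-2.285, -2.156, -0.0]
ft_force: [-0.8, 0.8, 0.1]
opening: 0.0942
gripper_force: 0.0
tcp [ 189.5 -647.8  451.4] tool-y angle -3.34 tilt [0.0001 0.0002] shift [661.9 222.3   1.6] turn 0.16 op 94.2 F [-0.8  0.8  0.1] grip 0.0 t 1.5
tall rect c [542.7 118.5] size [34.9 41.8] ang 88.1 centroid [542.7 119. ]
tall rect c [542.7 119.2] size [33.5 41.8] ang 88.1 centroid [541.9 119.1]
[352.5 204.4 351.6 176.9] z 0.003 [532.6  98.6 576.7  98.3] ang -0.4
[327.5 174.4 326.  204.5] z 0.003 [582.  135.9 533.9 139.7] ang 175.4
[328.1 204.5 350.6 204.5] z 0.003 [533.7 136.4 532.5 101.5] ang -92.0
[385.2 170.6 382.4 215.7] z 0.003 [585.2  45.1 513.2  52.9] ang 173.8
[417.  222.8 319.5 219.4] z 0.003 [500.4  -0.  510.5 150.5] ang 86.1
[396.7 280.6 396.9 261.8] z 0.03 [409.9  38.8 437.8  37.1] ang -3.4
[364.4 281.3 395.7 281.8] z 0.03 [410.3  86.5 408.3  40.4] ang -92.6
[353.1 179.5 383.1 179.9] z 0.003 [572.4  96.1 570.2  49.2] ang -92.6
[318.9 218.2 319.9 178.2] z 0.003 [512.5 151.3 576.3 147.9] ang -3.0
[395.6 261.  363.1 260.5] z 0.03 [439.1  39.  441.4  87.1] ang 87.3
[362.3 261.9 362.3 281.9] z 0.03 [439.3  88.4 409.7  89.6] ang 177.7
[383.1 212.8 414.4 212.7] z 0.003 [517.8  51.6 516.4   3.1] ang -91.7
[413.9 210.6 415.2 173.1] z 0.003 [519.8   3.7 579.7  -1.7] ang -5.2
[347.7 294.3 346.2 249.3] z 0.03 [391.9 111.7 458.8 111.7] ang -0.1
[406.1 246.9 408.4 293.2] z 0.03 [459.6  22.4 390.8  22.4] ang -180.0
[405.6 295.1 354.3 296.7] z 0.03 [388.1  26.7 388.2 102.1] ang 89.9
[348.1 245.4 403.1 244.6] z 0.03 [464.6 108.6 463.3  26.7] ang -90.9
[328.2 212.1 349.4 212.8] z 0.003 [521.6 136.7 519.4 103.8] ang -93.7
[350.5 175.8 329.3 174.4] z 0.003 [578.6  99.9 582.  133.1] ang 84.1
[413.1 172.6 388.1 171.6] z 0.003 [580.6   1.5 583.5  40.7] ang 85.7
```

```bash
python3 -m creep '[30,16,0,0,0,0,0, 30,16,0,0,0,0,0, 30,16,0,0,0,0,0, 30,16,0,0,0,0,0, 30,16,0,0,0,0,0, 30,16,0,0,0,0,0, 30,16,0,0,0,0,0, 30,16,0,0,0,0,0, 36,10,0,0,0,0,0, 36,10,0,0,0,0,0, 36,10,0,0,0,0,0, 36,10,0,0,0,0,0, 36,10,0,0,0,0,0, 36,10,0,0,0,0,0, 36,10,0,0,0,0,0, 36,10,0,0,0,0,0, 36,10,0,0,0,0,0, 36,10,0,0,0,0,0, 36,10,0,0,0,0,0, 36,10,0,0,0,0,0]'; python3 -c "
from h import *
go(552.5,199.4,250,-3.5)"
```

```text
time_s: 3.5
tcp_pos: [0.4781, 0.0094, 0.4517]
ee_rot: [2.293, 2.147, 0.001]
ft_force: [0.2, -0.6, -0.6]
opening: 0.094
gripper_force: 0.0
tcp [478.1   9.4 451.7] tool-y angle -3.78 tilt [ 0.0005 -0.0001] shift [194.5  61.6 201.8] turn -0.28 op 94.0 F [ 0.2 -0.6 -0.6] grip 0.0 t 3.5
```

```bash
python3 -m creep '[24.3,7.7,25,0,0,0,0, 24.3,7.7,25,0,0,0,0, 24.3,7.7,25,0,0,0,0, 24.3,7.7,25,0,0,0,0, 24.3,7.7,25,0,0,0,0, 24.3,7.7,25,0,0,0,0, 24.3,7.7,25,0,0,0,0, 24.3,7.7,25,0,0,0,0, 0,0,26,0,0,0,0, 0,0,26,0,0,0,0, 0,0,26,0,0,0,0, 0,0,26,0,0,0,0, 0,0,26,0,0,0,0, 0,0,0,0,0,0,0]'; python3 -c "
from h import *
go(552.5,199.4,45,-3.5)
cv2.imwrite('pics/top1.png',grab_frame('top')[120:330,180:460,::-1])"
```

```text
time_s: 4.9
tcp_pos: [0.5497, 0.1972, 0.1186]
ee_rot: [-2.291, -2.147, 0.007]
ft_force: [-0.8, 0.3, 0.3]
opening: 0.094
gripper_force: 0.0
tcp [549.7 197.2 118.6] tool-y angle -3.71 tilt [-0.0046 -0.0015] shift [ 2.5  2.9 73.6] turn -0.21 op 94.0 F [-0.8  0.3  0.3] grip 0.0 t 4.9
```

View pics/top1.png

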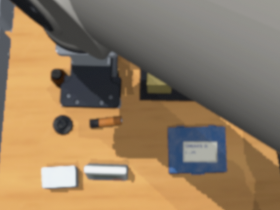

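```bash
python3 -m creep '[0,0,0,0,0,0,0, 0,0,0,0,0,0,0]'; python3 -c "
from h import *
go(552.5,199.4,45,-3.5)"
```

```text
time_s: 5.15
tcp_pos: [0.5521, 0.1985, 0.123]
ee_rot: [2.289, 2.151, 0.003]
ft_force: [-0.3, 0.8, 0.2]
opening: 0.094
gripper_force: 0.0
tcp [552.1 198.5 123. ] tool-y angle -3.56 tilt [0.0019 0.0006] shift [ 0.8  0.2 78. ] turn -0.06 op 94.0 F [-0.3  0.8  0.2] grip 0.0 t 5.2
```

```bash
python3 -m creep '[0.4,0,20,0,0,0,0, 0.4,0,20,0,0,0,0, 0,0,20,0,0,0,0, 0,0,12,0,0,0,0, 0,0,6,0,0,0,0, 0,0,0,0,0,0,0, 0,0,0,0,0,0,0, 0,0,0,0,0,0,90, 0,0,0,0,0,0,130, 0,0,0,0,0,0,180, 0,0,0,0,0,0,200, 0,0,0,0,0,0,200, 0,0,0,0,0,0,200, 0,0,0,0,0,0,200]' 15; python3 -c "
from h import *
go(540,76,130,-3.5)"
```

```text
time_s: 6.55
tcp_pos: [0.5514, 0.199, 0.0435]
ee_rot: [-2.288, -2.153, -0.0]
ft_force: [-0.0, -0.1, -0.8]
opening: 0.0412
gripper_force: 0.0
tcp [551.4 199.   43.5] tool-y angle -3.49 tilt [-0.  0.] shift [-123.4   -3.9  -86.5] turn 0.01 op 41.2 F [-0.  -0.1 -0.8] grip 0.0 t 6.5
```

```bash
python3 -m creep '[0,0,0,0,0,0,200, 0,0,0,0,0,0,200, 0,0,0,0,0,0,200, 0,0,0,0,0,0,200]'; python3 -c "
from h import *
go(540,76,130,-3.5)"
```

```text
time_s: 6.95
tcp_pos: [0.5514, 0.199, 0.0435]
ee_rot: [-2.288, -2.153, -0.0]
ft_force: [-0.4, -0.2, -0.9]
opening: 0.035
gripper_force: 15.0
tcp [551.4 199.   43.5] tool-y angle -3.49 tilt [-0.      0.0001] shift [-123.5   -3.9  -86.5] turn 0.01 op 35.0 F [-0.4 -0.2 -0.9] grip 15.0 t 7.0
```

```bash
python3 -m creep '[0,0,-10,0,0,0,200, 0,0,-20,0,0,0,200, 0,0,-20,0,0,0,200, 0,0,-20,0,0,0,200, 0,0,-20,0,0,0,200, -8,0,0,0,0,0,200, -18,-1,0,0,0,0,200, -25,-1,0,0,0,0,200, -25,-1,0,0,0,0,200, -25,-1,0,0,0,0,200, -15,0,0,0,0,0,200, -7.5,0,0,0,0,0,200, 0,0,0,0,0,0,200, 0,0,0,0,0,0,200, 0,0,0,0,0,0,200]'; python3 - <<'E'
from h import *
go(540,76,46.5,-3.5)
a=grab_frame("top");b=grab_frame("scene")
cv2.imwrite("pics/m1.png",np.hstack([cv2.resize(a[150:250,290:430],None,fx=2.8,fy=2.8),cv2.resize(b[150:250,230:370],None,fx=2.8,fy=2.8)])[:,:,::-1])
E
```

```text
time_s: 8.45
tcp_pos: [0.5399, 0.0772, 0.1336]
ee_rot: [-2.286, -2.154, -0.001]
ft_force: [-0.3, 0.9, -0.1]
opening: 0.0349
gripper_force: 15.0
tcp [539.9  77.2 133.6] tool-y angle -3.4 tilt [0.0002 0.0006] shift [-1.2  0.2 87.1] turn 0.1 op 34.9 F [-0.3  0.9 -0.1] grip 15.0 t 8.4
```

View pics/m1.png

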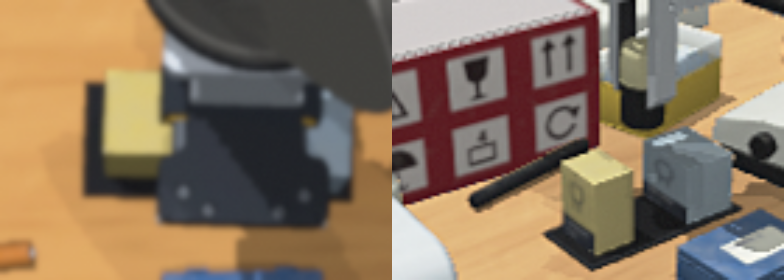

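```bash
python3 - <<'E'
from h import *
for nm,l,z in [("tallR",[(352.5,204.4),(351.6,176.9)],.065),("tallL",[(327.5,174.4),(326,204.5)],.065),("bigL",[(385.2,170.6),(382.4,215.7)],.053),("bigR",[(413.9,210.6),(415.2,173.1)],.053),("tallFB",[(339,204.5),(340,175.1)],.065),("bigFB",[(398.8,212.75),(400,172.1)],.053)]: print(nm,(plane("top",l,z)*1000).round(1).tolist())
E
```

```text
tallR [[519.2, 101.2], [560.1, 101.0]]
tallL [[565.0, 135.9], [520.3, 139.5]]
bigL [[571.3, 50.4], [503.5, 57.7]]
bigR [[509.7, 11.3], [566.1, 6.2]]
tallFB [[519.6, 120.7], [563.4, 117.8]]
bigFB [[507.2, 33.6], [568.4, 28.6]]
```

```bash
python3 -m creep '[-0.5,0,10,0,0,0,200, 0,0,20,0,0,0,200, 0,0,20,0,0,0,200, 0,0,16,0,0,0,200, 0,0,10,0,0,0,200, 0,0,6,0,0,0,200, 0,0,2,0,0,0,200, 0,0,0,0,0,0,200, 0,0,0,0,0,0,200]'; python3 -c "
from h import *
go(539.8,76.6,46.5,-3.5)"
```

```text
time_s: 9.45
tcp_pos: [0.5403, 0.0756, 0.0501]
ee_rot: [2.288, 2.152, 0.001]
ft_force: [0.1, 0.0, -0.7]
opening: 0.0352
gripper_force: 15.0
tcp [540.3  75.6  50.1] tool-y angle -3.49 tilt [0.0009 0.0001] shift [ 1.  -0.5  3.6] turn 0.01 op 35.2 F [ 0.1  0.  -0.7] grip 15.0 t 9.4
```

```bash
python3 -m creep '[1,-0.4,1.5,0,0,0,200, 0,0,1,0,0,0,200, 0,0,0.5,0,0,0,200, 0,0,0,0,0,0,200, 0,0,0,0,0,0,200]'; python3 -c "
from h import *
go(539.8,76.6,46.5,-3.5)"
```

```text
time_s: 9.95
tcp_pos: [0.5395, 0.0765, 0.0465]
ee_rot: [-2.288, -2.153, -0.0]
ft_force: [-0.3, -0.6, -1.6]
opening: 0.0347
gripper_force: 15.0
tcp [539.5  76.5  46.5] tool-y angle -3.49 tilt [-0.      0.0001] shift [0.1 0.3 0. ] turn 0.01 op 34.7 F [-0.3 -0.6 -1.6] grip 15.0 t 9.9
```

```bash
python3 -m creep '[0,0,0.4,0,0,0,200, 0,0,0,0,0,0,200, 0,0,0,0,0,0,150, 0,0,0,0,0,0,100, 0,0,0,0,0,0,60, 0,0,0,0,0,0,20, 0,0,0,0,0,0,0, 0,0,-10,0,0,0,0, 0,0,-20,0,0,0,0, 0,0,-25,0,0,0,0, 0,0,-25,0,0,0,0, 22,-10,-20,0,0,0,0, 35,-15,0,0,0,0,0, 35,-15,0,0,0,0,0, 35,-15,0,0,0,0,0, 35,-10,0,0,0,0,0, 25,0,0,0,0,0,0, 0,0,0,0,0,0,0, 0,0,0,0,0,0,0]'; python3 - <<'E'
from h import *; from meas import circ
go(474.4,270.1,60,0)
a=grab_frame("top");b=grab_frame("scene"); np.save("top2.npy",a)
cv2.imwrite("pics/m2.png",np.hstack([cv2.resize(a[150:250,290:430],None,fx=2.8,fy=2.8),cv2.resize(b[150:250,230:370],None,fx=2.8,fy=2.8)])[:,:,::-1])
circ("can",blob(a,(20,25,195),(40,255,255),(355,165,382,215)),.064)
E
```

```text
time_s: 11.85
tcp_pos: [0.4858, 0.2674, 0.1465]
ee_rot: [-2.287, -2.154, -0.0]
ft_force: [-0.2, -0.4, -0.1]
opening: 0.0944
gripper_force: 0.0
tcp [485.8 267.4 146.5] tool-y angle -3.42 tilt [0.0001 0.0001] shift [  2.1 -11.6  86.5] turn -3.42 op 94.4 F [-0.2 -0.4 -0.1] grip 0.0 t 11.8Traceback (most recent call last):
  File "<stdin>", line 5, in <module>
  File "h.py", line 16, in blob
    c=max(cv2.findContours(m,cv2.RETR_EXTERNAL,cv2.CHAIN_APPROX_NONE)[0],key=cv2.contourArea)
ValueError: max() iterable argument is empty
```

View pics/m2.png

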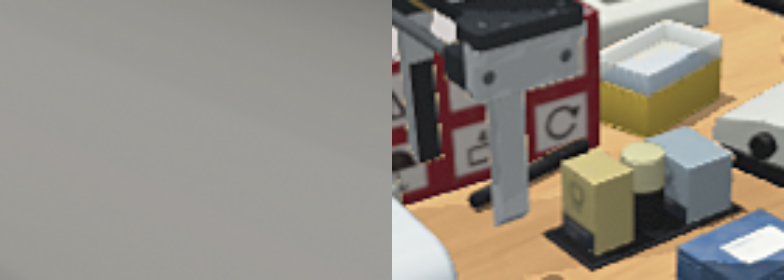

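```bash
python3 -m creep '[1,-6,0,0,0,0,60, 1,-5.6,15,0,0,0,110, 0,0,20,0,0,0,110, 0,0,20,0,0,0,110, 0,0,20,0,0,0,110, 0,0,11,0,0,0,110, 0,0,0,0,0,0,110, 0,0,0,0,0,0,110, 0,0,0,0,0,0,110]'; python3 - <<'E'
from h import *; from meas import circ
go(474.4,270.1,24,-3.4)
b=grab_frame("scene")
cv2.imwrite("pics/m3.png",cv2.resize(b[180:330,220:380],None,fx=3.5,fy=3.5)[:,:,::-1])
E
```

```text
time_s: 12.85
tcp_pos: [0.4749, 0.2701, 0.0609]
ee_rot: [2.288, 2.153, 0.002]
ft_force: [0.0, 0.3, 0.4]
opening: 0.0531
gripper_force: 0.0
tcp [474.9 270.1  60.9] tool-y angle -3.49 tilt [0.001  0.0006] shift [-0.  -0.5 36.9] turn -0.09 op 53.1 F [0.  0.3 0.4] grip 0.0 t 12.8
```

View pics/m3.png

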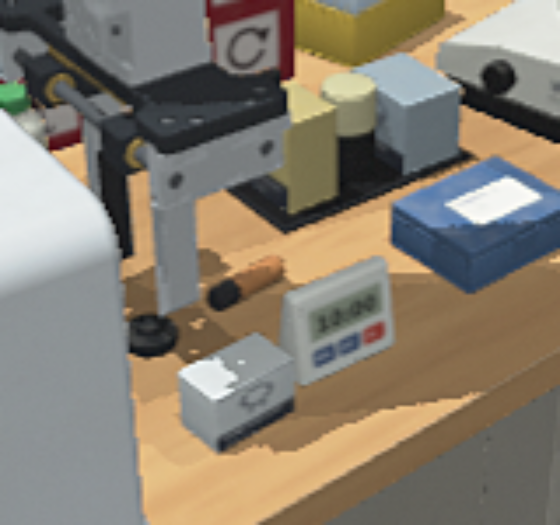

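```bash
python3 -m creep '[0,-0.2,14,0,0,0,110, 0,-0.2,12,0,0,0,110, 0,0,6,0,0,0,110, 0,0,2.5,0,0,0,110, 0,0,0,0,0,0,110, 0,0,0,0,0,0,110, 0,0,0,0,0,0,110]' 8; python3 -c "
from h import *
go(474.4,270.1,24,-3.5)"
```

```text
time_s: 13.6
tcp_pos: [0.4743, 0.27, 0.0259]
ee_rot: [2.288, 2.153, 0.001]
ft_force: [0.4, -0.3, 0.1]
opening: 0.0537
gripper_force: 0.0
tcp [474.3 270.   25.9] tool-y angle -3.49 tilt [0.0004 0.0002] shift [0.1 0.1 1.9] turn 0.01 op 53.7 F [ 0.4 -0.3  0.1] grip 0.0 t 13.6
```

```bash
python3 -m creep '[0,0,1,0,0,0,110, 0,0,0,0,0,0,130, 0,0,0,0,0,0,160, 0,0,0,0,0,0,185, 0,0,0,0,0,0,210, 0,0,0,0,0,0,210, 0,0,0,0,0,0,210, 0,0,0,0,0,0,210]' 8; python3 -c "
from h import *
go(539.5,77,120,-3.5)"
```

```text
time_s: 14.4
tcp_pos: [0.4742, 0.2698, 0.0247]
ee_rot: [-2.288, -2.153, -0.0]
ft_force: [0.5, -0.8, 1.6]
opening: 0.0292
gripper_force: 8.0
tcp [474.2 269.8  24.7] tool-y angle -3.49 tilt [0.0001 0.0001] shift [-188.5   76.9  -95.4] turn 0.01 op 29.2 F [ 0.5 -0.8  1.6] grip 8.0 t 14.4
```

```bash
python3 -m creep '[0,0,-10,0,0,0,210, 0,0,-20,0,0,0,210, 0,0,-25,0,0,0,210, 0,0,-25,0,0,0,210, 0,0,-20,0,0,0,210, 0,0,0,0,0,0,210, 0,0,0,0,0,0,210]' 8; python3 - <<'E'
from h import *
go(539.5,77,120,-3.5)
b=grab_frame("scene"); p=state()["tcp_pos"]
print((pix("scene",[p+[0,0,-.0235],p+[0,.0155,-.0235],p+[0,-.0155,-.0235],p+[0,0,-.012]])-[220,130]).round(1)*5)
cv2.imwrite("pics/m4.png",cv2.resize(b[130:250,220:340],None,fx=5,fy=5)[:,:,::-1])
E
```

```text
time_s: 15.1
tcp_pos: [0.4743, 0.2697, 0.1251]
ee_rot: [2.288, 2.152, 0.001]
ft_force: [-0.1, -0.3, -0.5]
opening: 0.0293
gripper_force: 8.0
tcp [474.3 269.7 125.1] tool-y angle -3.5 tilt [0.0009 0.0001] shift [-188.3   76.8    5.1] turn -0.0 op 29.3 F [-0.1 -0.3 -0.5] grip 8.0 t 15.1
[[198.5 509.5]
 [161.  524.5]
 [234.5 495. ]
 [196.  481.5]]
```

View pics/m4.png

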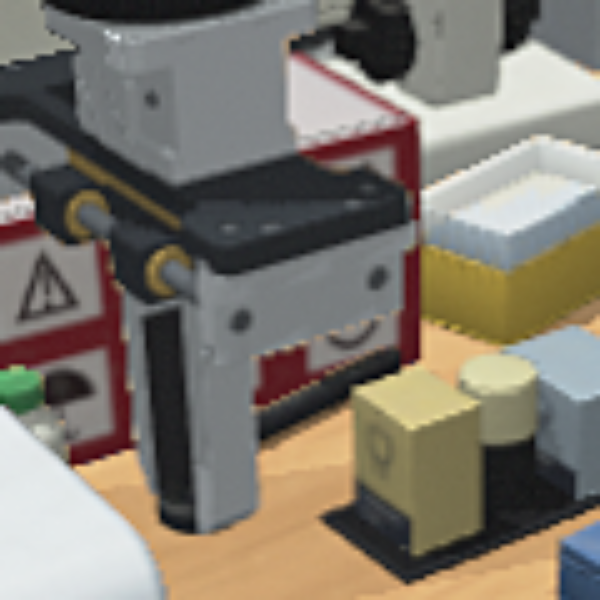

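```bash
python3 -m creep '[-10,4,0,0,0,0,210, -20,8,0,0,0,0,210, -28,12,0,0,0,0,210, -28,12,0,0,0,0,210, -28,12,0,0,0,0,210, -28,12,0,0,0,0,210, -24,10,0,0,0,0,210, -15,5,0,0,0,0,210, -7.8,1.8,0,0,0,0,210, 0,0,0,0,0,0,210, 0,0,0,0,0,0,210, 0,0,0,0,0,0,210]'; python3 - <<'E'
from h import *
go(539.5,76.5,88.7,-3.5)
E
```

```text
time_s: 16.35
tcp_pos: [0.539, 0.0778, 0.1246]
ee_rot: [-2.286, -2.154, -0.0]
ft_force: [0.4, 0.0, -0.9]
opening: 0.0294
gripper_force: 8.0
tcp [539.   77.8 124.6] tool-y angle -3.4 tilt [-0.0001  0.0004] shift [-1.2  0.6 35.9] turn 0.1 op 29.4 F [ 0.4  0.  -0.9] grip 8.0 t 16.4
```

```bash
python3 -m creep '[0,0.3,10,0,0,0,210, 0,0,12,0,0,0,210, 0,0,7,0,0,0,210, 0,0,3,0,0,0,210, 0,0,0,0,0,0,210, 0,0,0,0,0,0,210, 0,0,0,0,0,0,210]'; python3 - <<'E'
from h import *
go(539.5,76.5,88.7,-3.5)
b=grab_frame("scene")
cv2.imwrite("pics/m5.png",cv2.resize(b[150:250,260:380],None,fx=5,fy=5)[:,:,::-1])
E
```

```text
time_s: 17.05
tcp_pos: [0.5398, 0.0768, 0.0929]
ee_rot: [2.288, 2.153, 0.001]
ft_force: [-0.1, -0.0, 0.9]
opening: 0.0298
gripper_force: 8.0
tcp [539.8  76.8  92.9] tool-y angle -3.49 tilt [0.0006 0.0001] shift [-0.3 -0.3  4.2] turn 0.01 op 29.8 F [-0.1 -0.   0.9] grip 8.0 t 17.1
```

View pics/m5.png

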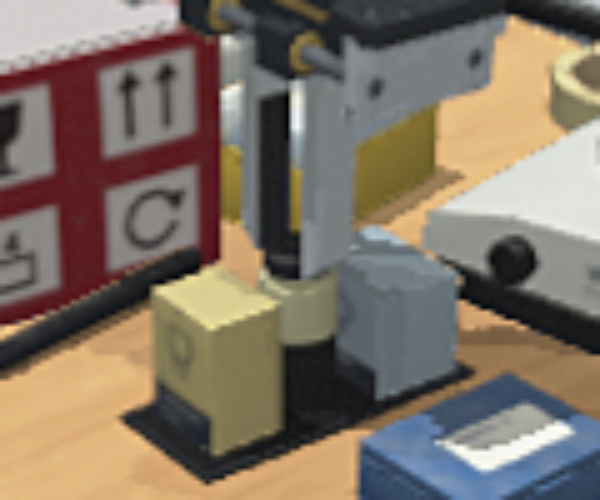

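```bash
python3 -m creep '[-0.2,-0.2,2,0,0,0,210, 0,0,1,0,0,0,210, 0,0,0.5,0,0,0,210, 0,0,0,0,0,0,210, 0,0,0,0,0,0,210]'; python3 - <<'E'
from h import *
go(539.5,76.5,88.7,-3.5)
E
```

```text
time_s: 17.6
tcp_pos: [0.5394, 0.0765, 0.0891]
ee_rot: [-2.288, -2.153, -0.0]
ft_force: [0.1, 0.1, 0.4]
opening: 0.0294
gripper_force: 8.0
tcp [539.4  76.5  89.1] tool-y angle -3.49 tilt [-0.  0.] shift [0.  0.1 0.4] turn 0.01 op 29.4 F [0.1 0.1 0.4] grip 8.0 t 17.6
```

```bash
python3 -m creep '[0,0,0.4,0,0,0,210, 0,0,0,0,0,0,205, 0,0,0,0,0,0,180, 0,0,0,0,0,0,150, 0,0,0,0,0,0,120, 0,0,0,0,0,0,110, 0,0,0,0,0,0,110, 0,0,-5,0,0,0,110, 0,0,-15,0,0,0,110, 0,0,-25,0,0,0,110, 0,0,-25,0,0,0,110, 30,-20,0,0,0,0,110, 30,-25,0,0,0,0,110, 30,-25,0,0,0,0,110, 30,-25,0,0,0,0,110, 30,-25,0,0,0,0,110, 30,-25,0,0,0,0,110, 0,0,0,0,0,0,110, 0,0,0,0,0,0,110, 0,0,0,0,0,0,110]'; python3 - <<'E'
from h import *
b=grab_frame("scene")
cv2.imwrite("pics/m6.png",cv2.resize(b[150:250,260:380],None,fx=5,fy=5)[:,:,::-1])
g=cv2.cvtColor(np.load("top.npy"),cv2.COLOR_RGB2GRAY)
for l in cv2.createLineSegmentDetector(cv2.LSD_REFINE_ADV).detect(g)[0][:,0]:
    if 210<l[[0,2]].min() and l[[0,2]].max()<265 and 275<l[[1,3]].min() and l[[1,3]].max()<318 and np.hypot(l[2]-l[0],l[3]-l[1])>10:
        w=plane("top",l.reshape(2,2),.034)*1000; print(l.round(1),w.round(1).ravel(),"ang",round(np.degrees(np.arctan2(*(w[1]-w[0])[::-1])),1))
go(393.6,273.2,110,-1)
E
```

```text
time_s: 19.6
tcp_pos: [0.4063, 0.2643, 0.1592]
ee_rot: [2.289, 2.151, 0.0]
ft_force: [0.3, 0.0, -0.3]
opening: 0.0534
gripper_force: 0.0
[255.5 306.9 254.4 284.4] [377.2 247.5 410.3 248.7] ang 2.2
[221.8 307.1 253.1 305.7] [378.1 297.4 379.  251. ] ang -88.9
[251.9 285.5 221.9 287. ] [408.7 252.4 407.7 297.1] ang 91.4
[220.4 288.1 221.6 304.5] [406.2 299.4 381.9 297.7] ang -176.1
[261.9 309.8 249.4 309.9] [372.7 238.2 373.  256.6] ang 88.9
[260.6 292.8 262.7 308.3] [397.6 239.7 374.7 236.9] ang -173.0
[246.9 311.8 231.9 311.7] [370.3 260.3 371.  282.5] ang 88.3
tcp [406.4 264.1 159. ] tool-y angle -3.58 tilt [ 0.0004 -0.0002] shift [  8.3 -13.3  49. ] turn -2.58 op 53.4 F [-0.1  0.5 -0.2] grip 0.0 t 19.6
```

View pics/m6.png

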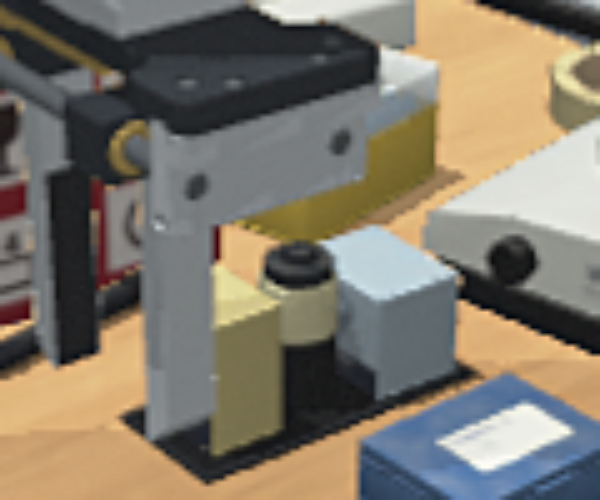

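```bash
python3 -m creep '[0,0,0,0,0,-2.4,110, 0,0,0,0,0,-2.5,110, 5,-6.5,20,0,0,0,110, 4.5,-6.3,25,0,0,0,110, 0,0,25,0,0,0,110, 0,0,10,0,0,0,110, 0,0,0,0,0,0,110, 0,0,0,0,0,0,110, 0,0,0,0,0,0,110]'; python3 - <<'E'
from h import *
go(393.4,273.3,32,1.3)
b=grab_frame("scene")
cv2.imwrite("pics/m7.png",cv2.resize(b[190:330,235:375],None,fx=4,fy=4)[:,:,::-1])
E
```

```text
time_s: 20.55
tcp_pos: [0.3933, 0.2744, 0.0797]
ee_rot: [2.194, 2.248, 0.002]
ft_force: [-0.6, -0.3, 0.3]
opening: 0.053
gripper_force: 0.0
tcp [393.3 274.4  79.7] tool-y angle 1.38 tilt [0.0013 0.0007] shift [-1.1 -0.  47.7] turn 0.08 op 53.0 F [-0.6 -0.3  0.3] grip 0.0 t 20.6
```

View pics/m7.png

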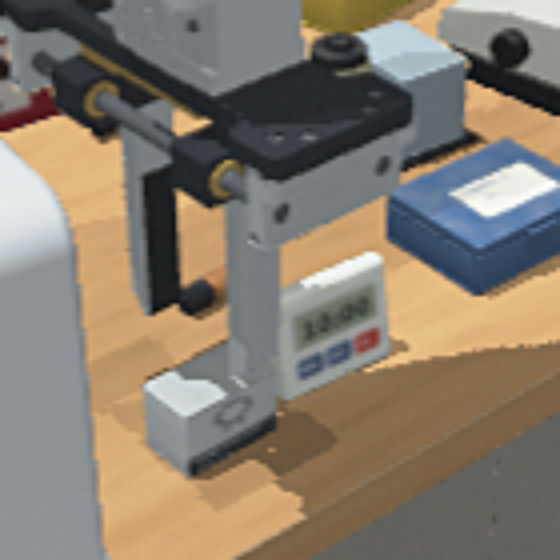

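```bash
python3 -m creep '[-1,0,15,0,0,0,110, 0,0,16,0,0,0,110, 0,0,10,0,0,0,110, 0,0,5,0,0,0,110, 0,0,0,0,0,0,110, 0,0,0,0,0,0,110, 0,0,0,0,0,0,130, 0,0,0,0,0,0,160, 0,0,0,0,0,0,190, 0,0,0,0,0,0,200, 0,0,0,0,0,0,200, 0,0,0,0,0,0,200, 0,0,0,0,0,0,200]' 8; python3 - <<'E'
from h import *
go(393.4,273.3,32,1.3)
E
```

```text
time_s: 21.9
tcp_pos: [0.3928, 0.2732, 0.033]
ee_rot: [2.194, 2.248, 0.001]
ft_force: [-0.3, -1.3, 6.4]
opening: 0.0311
gripper_force: 8.0
tcp [392.8 273.2  33. ] tool-y angle 1.41 tilt [0.0005 0.0001] shift [0.  0.6 1. ] turn 0.11 op 31.1 F [-0.3 -1.3  6.4] grip 8.0 t 21.9
```

```bash
python3 -m creep '[0,0,-8,0,0,0,200, 0,0,-20,0,0,0,200, 0,0,-25,0,0,0,200, 0,0,-25,0,0,0,200, 0,0,-20,0,0,0,200, -10,2,0,0,0,0,200, -22,4,0,0,0,0,200, -30,5,0,0,0,0,200, -30,5,0,0,0,0,200, -30,5,0,0,0,0,200, -30,5,0,0,0,0,200, -22,3,0,0,0,0,200, -11.8,1.2,0,0,0,0,200, 0,0,0,0,0,0,200, 0,0,0,0,0,0,200]'; python3 - <<'E'
from h import *
print(state()["joint_positions"].round(2))
go(427.4,88,63,89.2)
E
```

```text
time_s: 23.4
tcp_pos: [0.4271, 0.0881, 0.1305]
ee_rot: [-2.194, -2.248, 0.0]
ft_force: [-0.4, 0.5, 0.4]
opening: 0.0313
gripper_force: 8.0
[ 0.46  0.27 -0.91  2.17  0.29  0.82 -0.6 ]
tcp [427.1  88.1 130.5] tool-y angle 1.38 tilt [-0.0004  0.0001] shift [-0.2  0.3 67.5] turn -87.82 op 31.3 F [-0.4  0.5  0.4] grip 8.0 t 23.4
```

```bash
python3 -m creep '[0,0,0,0,0,-4,200, 0,0,0,0,0,-7.8,200, 0,0,0,0,0,-8,200, 0,0,0,0,0,-8,200, 0,0,0,0,0,-8,200, 0,0,0,0,0,-8,200, 0,0,0,0,0,-8,200, 0,0,0,0,0,-8,200, 0,0,0,0,0,-8,200, 0,0,0,0,0,-8,200, 0,0,0,0,0,-8,200, 0,0,0,0,0,-4,200, 0,0,0,0,0,0,200, 0,0,0,0,0,0,200, 0,0,0,0,0,0,200]'; python3 - <<'E'
from h import *
print(state()["joint_positions"].round(2))
go(427.4,88,63,89.2)
b=grab_frame("scene")
cv2.imwrite("pics/m8.png",cv2.resize(b[150:290,280:420],None,fx=4,fy=4)[:,:,::-1])
E
```

```text
time_s: 24.9
tcp_pos: [0.4273, 0.0886, 0.1307]
ee_rot: [-0.024, -3.141, -0.0]
ft_force: [-0.8, -0.3, -0.8]
opening: 0.0316
gripper_force: 8.0
[ 0.68  0.37 -1.18  2.16  0.45  0.88  0.78]
tcp [427.3  88.6 130.7] tool-y angle 89.14 tilt [-0.      0.0002] shift [-0.1 -0.6 67.7] turn -0.06 op 31.6 F [-0.8 -0.3 -0.8] grip 8.0 t 24.9
```

View pics/m8.png

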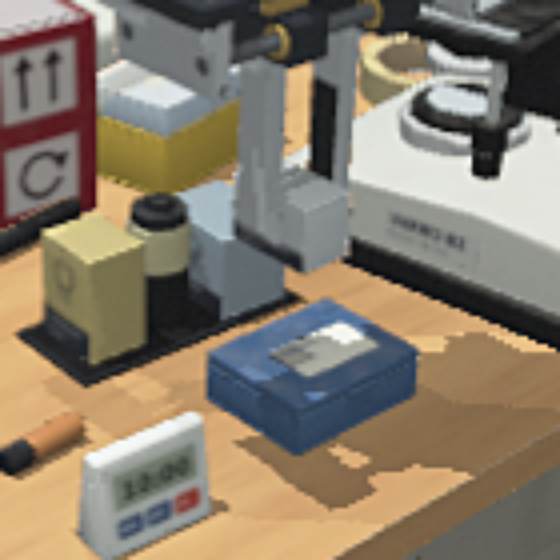

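```bash
python3 - <<'E'
from h import *
w=plane("scene",[(331.9,238.2),(361.2,225),(384.4,238.5),(354.3,255.2)],.030)*1000
print(w.round(1).tolist(),w.mean(0))
# projected predicted lid corners
t=np.radians(-.8);R=np.array([[np.cos(t),-np.sin(t)],[np.sin(t),np.cos(t)]])
c=[[427,67]+R@[a,b] for a,b in[(34,43),(34,-43),(-34,-43),(-34,43)]]
print(((pix("scene",[[*p/1000,.03] for p in c])-[280,150])*4).round(0).tolist())
E
python3 -m creep '[0,-0.5,10,0,0,0,200, 0,0,15,0,0,0,200, 0,0,12,0,0,0,200, 0,0,6,0,0,0,200, 0,0,0,0,0,0,200, 0,0,0,0,0,0,200]'; python3 - <<'E'
from h import *
print(state()["joint_positions"].round(2))
go(427.4,88,63,89.2)
E
```

```text
[[460.2, 110.1], [459.4, 27.6], [391.2, 29.8], [387.7, 118.0]] [424.62377183  71.40067638]
[[207.0, 351.0], [329.0, 297.0], [423.0, 349.0], [300.0, 410.0]]
time_s: 25.55
tcp_pos: [0.4274, 0.088, 0.0878]
ee_rot: [-0.021, -3.141, -0.0]
ft_force: [-0.4, -0.2, -0.0]
opening: 0.0312
gripper_force: 8.0
[ 0.59  0.44 -1.1   2.2   0.55  0.81  0.69]
tcp [427.4  88.   87.8] tool-y angle 89.24 tilt [-0.0001  0.0003] shift [ 0.   0.  24.8] turn 0.04 op 31.2 F [-0.4 -0.2 -0. ] grip 8.0 t 25.6
```

```bash
python3 -m creep '[0,0.2,8,0,0,0,200, 0,0,8,0,0,0,200, 0,0,4,0,0,0,200, 0,0,2,0,0,0,200, 0,0,0,0,0,0,200, 0,0,0,0,0,0,200]'; python3 - <<'E'
from h import *
go(427.4,88.2,63,89.2)
b=grab_frame("scene")
cv2.imwrite("pics/m9.png",cv2.resize(b[180:280,310:410],None,fx=5.5,fy=5.5)[:,:,::-1])
E
```

```text
time_s: 26.15
tcp_pos: [0.4275, 0.088, 0.0658]
ee_rot: [0.021, 3.141, 0.0]
ft_force: [0.0, 0.0, -0.4]
opening: 0.0314
gripper_force: 8.0
tcp [427.5  88.   65.8] tool-y angle 89.22 tilt [0.0001 0.0001] shift [0.1 0.2 2.8] turn 0.02 op 31.4 F [ 0.   0.  -0.4] grip 8.0 t 26.1
```

View pics/m9.png

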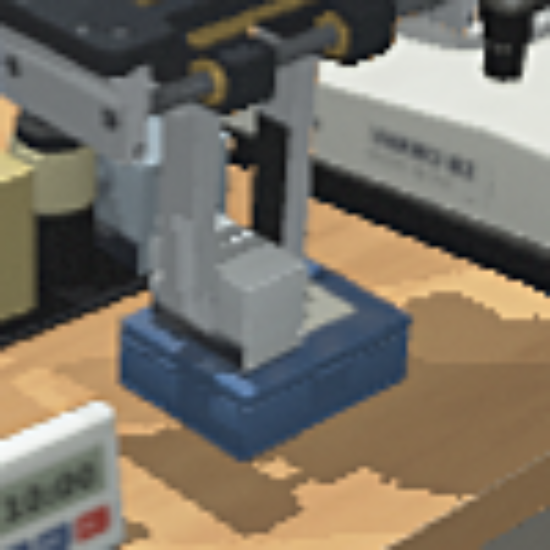

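```bash
python3 -m creep '[0,0,1.5,0,0,0,200, 0,0,0.8,0,0,0,200, 0,0,0.4,0,0,0,200, 0,0,0,0,0,0,200, 0,0,0,0,0,0,190, 0,0,0,0,0,0,165, 0,0,0,0,0,0,140, 0,0,0,0,0,0,110, 0,0,0,0,0,0,110, 0,0,0,0,0,0,110]'; python3 - <<'E'
from h import *
go(427.4,88.2,63,89.2)
E
python3 -m creep '[0,0,-8,0,0,0,110, 0,0,-20,0,0,0,110, 0,0,-25,0,0,0,110, 0,0,-25,0,0,4,110, 0,0,-10,0,0,8,110, 0,0,0,0,0,8,110, 0,0,0,0,0,8,110, 0,0,0,0,0,8,110, 0,0,0,0,0,8,110, 0,0,0,0,0,8,110, 0,0,0,0,0,8,110, 0,0,0,0,0,8,110, 0,0,0,0,0,8,110, 0,0,0,0,0,8,110, 0,0,0,0,0,4,110, 0,0,0,0,0,0,110, 0,0,0,0,0,0,110]'
python3 - <<'E'
from h import *
print(state()["joint_positions"].round(2))
go(541.4,270.4,150,0)
b=grab_frame("scene"); a=grab_frame("top"); np.save("top3.npy",a)
cv2.imwrite("pics/m10.png",np.hstack([cv2.resize(a[160:300,210:430],None,fx=2.4,fy=2.4),cv2.resize(b[188:328,280:390],None,fx=2.4,fy=2.4)])[:,:,::-1])
E
```

```text
time_s: 27.2
tcp_pos: [0.4274, 0.0879, 0.063]
ee_rot: [0.022, 3.141, 0.0]
ft_force: [-0.2, 0.1, -0.2]
opening: 0.0535
gripper_force: 0.0
tcp [427.4  87.9  63. ] tool-y angle 89.21 tilt [0.0001 0.0001] shift [0.  0.3 0. ] turn 0.01 op 53.5 F [-0.2  0.1 -0.2] grip 0.0 t 27.2
time_s: 28.9
tcp_pos: [0.4274, 0.088, 0.1513]
ee_rot: [2.195, 2.248, 0.001]
ft_force: [-0.0, 0.2, -0.2]
opening: 0.0534
gripper_force: 0.0
[ 0.45  0.22 -0.87  2.16  0.23  0.85 -0.54]
tcp [427.4  88.  151.3] tool-y angle 1.37 tilt [0.0004 0.0001] shift [179.6 118.3   1.4] turn 1.37 op 53.4 F [-0.   0.2 -0.2] grip 0.0 t 28.9
```

View pics/m10.png

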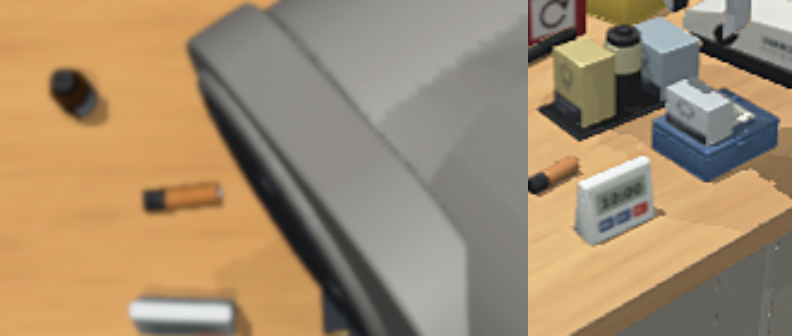

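```bash
python3 - <<'E'
from h import *
print(plane("top",[(241.3,200.1)],.0),plane("top",[(236.6,194.4)],.058))
a=np.load("top3.npy")
for x,y in[(541.4,270.4),(540,271)]:
  for z,r in((0,13),(35,13),(58,8)):
    P=pix("top",[[(x+r*c)/1000,(y+r*s)/1000,z/1000] for c,s in zip(np.cos(np.linspace(0,6.3,40)),np.sin(np.linspace(0,6.3,40)))]); print(x,y,z,P.min(0).round(1),P.max(0).round(1))
E
```

```text
[[0.54603611 0.27258183]] [[0.54142995 0.27041727]]
541.4 270.4 0 [234.5 194.9] [250.9 211. ]
541.4 270.4 35 [230.6 189.6] [247.7 206.3]
541.4 270.4 58 [231.2 189.1] [242.  199.7]
540 271 0 [234.1 195.7] [250.5 211.9]
540 271 35 [230.2 190.5] [247.3 207.3]
540 271 58 [230.8 190.1] [241.6 200.7]
```

```bash
python3 -m creep '[10,6,0,0,0,0,110, 22,14,0,0,0,0,110, 28,18,0,0,0,0,110, 28,18,0,0,0,0,110, 28,18,0,0,0,0,110, 28,18,0,0,0,0,110, 22,16,0,0,0,0,110, 14,11.2,0,0,0,0,110, 0,0,15,0,0,0,110, 0,0,20,0,0,0,110, 0,0,15,0,0,0,110, 0,0,0,0,0,0,110, 0,0,0,0,0,0,110, 0,0,0,0,0,0,110]'; python3 - <<'E'
from h import *
go(542.2,270.8,28,1.4)
E
```

```text
time_s: 30.4
tcp_pos: [0.5431, 0.2704, 0.1018]
ee_rot: [2.198, 2.245, 0.001]
ft_force: [0.0, 0.4, 0.5]
opening: 0.0534
gripper_force: 0.0
tcp [543.1 270.4 101.8] tool-y angle 1.21 tilt [0.0009 0.0004] shift [ 0.4 -0.9 73.8] turn -0.19 op 53.4 F [0.  0.4 0.5] grip 0.0 t 30.4
```

```bash
python3 -m creep '[0.3,-0.6,15,0,0,0,110, 0,0,20,0,0,0,110, 0,0,20,0,0,0,110, 0,0,12,0,0,0,110, 0,0,6,0,0,0,110, 0,0,0,0,0,0,110, 0,0,0,0,0,0,110, 0,0,0,0,0,0,130, 0,0,0,0,0,0,160, 0,0,0,0,0,0,190, 0,0,0,0,0,0,210, 0,0,0,0,0,0,210, 0,0,0,0,0,0,210, 0,0,0,0,0,0,210]' 6; python3 - <<'E'
from h import *
go(542.2,270.8,28,1.4)
E
```

```text
time_s: 31.8
tcp_pos: [0.5423, 0.2707, 0.0282]
ee_rot: [2.198, 2.245, 0.001]
ft_force: [-0.0, -0.9, 4.6]
opening: 0.0242
gripper_force: 6.0
tcp [542.3 270.7  28.2] tool-y angle 1.21 tilt [0.0004 0.0001] shift [ 0.1 -0.1  0.2] turn -0.19 op 24.2 F [-0.  -0.9  4.6] grip 6.0 t 31.8
```

```bash
python3 -m creep '[0,0,-8,0,0,0,210, 0,0,-20,0,0,0,210, 0,0,-25,0,0,0,210, 0,0,-25,0,0,0,210, 0,0,-22,0,0,0,210, -12,-8,-10,0,0,0,210, -24,-14,0,0,0,0,210, -30,-17,0,0,0,0,210, -30,-17,0,0,0,0,210, -30,-17,0,0,0,0,210, -30,-17,0,0,0,0,210, -30,-16,0,0,0,0,210, -22,-9,0,0,0,0,210, -14,-5,0,0,0,0,210, 0,0,0,0,0,0,210, 0,0,0,0,0,0,210, 0,0,0,0,0,0,210]'; python3 - <<'E'
from h import *
print(state()["joint_positions"].round(2))
go(426.7,46.1,58.2,1.2)
b=grab_frame("scene")
cv2.imwrite("pics/m11.png",cv2.resize(b[130:270,280:420],None,fx=4,fy=4)[:,:,::-1])
E
```

```text
time_s: 33.5
tcp_pos: [0.4269, 0.0467, 0.138]
ee_rot: [-2.197, -2.245, -0.0]
ft_force: [-0.2, -1.1, -0.2]
opening: 0.0248
gripper_force: 6.0
[ 0.54  0.23 -0.87  2.18  0.24  0.82 -0.47]
tcp [426.9  46.7 138. ] tool-y angle 1.25 tilt [0.0001 0.0003] shift [-0.7 -0.2 79.8] turn 0.05 op 24.8 F [-0.2 -1.1 -0.2] grip 6.0 t 33.5
```

View pics/m11.png

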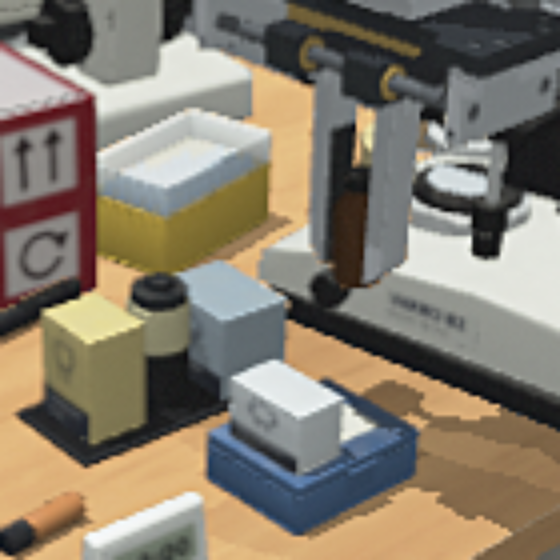

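```bash
python3 -m creep '[-0.2,-0.1,15,0,0,0,210, 0,0,20,0,0,0,210, 0,0,20,0,0,0,210, 0,0,12,0,0,0,210, 0,0,6,0,0,0,210, 0,0,2,0,0,0,210, 0,0,0,0,0,0,210, 0,0,0,0,0,0,210, 0,0,0,0,0,0,210]'; python3 - <<'E'
from h import *
print(((pix("scene",[[.427,.0467,.168],[.427,.0467,.11],[.427,.0597,.11],[.427,.0597,.145]])-[280,130])*4).round(0).tolist())
go(426.7,46.1,58.2,1.2)
E
```

```text
time_s: 34.45
tcp_pos: [0.4271, 0.0459, 0.0635]
ee_rot: [2.197, 2.244, 0.001]
ft_force: [0.4, 0.2, -0.1]
opening: 0.0244
gripper_force: 6.0
[[361.0, 167.0], [353.0, 277.0], [334.0, 285.0], [339.0, 219.0]]
tcp [427.1  45.9  63.5] tool-y angle 1.2 tilt [ 0.001  -0.0001] shift [ 0.2 -0.4  5.3] turn 0.0 op 24.4 F [ 0.4  0.2 -0.1] grip 6.0 t 34.5
```

```bash
python3 -m creep '[0.2,-0.3,2.5,0,0,0,210, 0,0,1.5,0,0,0,210, 0,0,0.6,0,0,0,210, 0,0,0,0,0,0,210, 0,0,0,0,0,0,210]'; python3 - <<'E'
from h import *
go(426.7,46.1,58.2,1.2)
E
```

```text
time_s: 34.95
tcp_pos: [0.4264, 0.0462, 0.0584]
ee_rot: [-2.198, -2.245, -0.0]
ft_force: [-0.6, -0.0, -1.5]
opening: 0.0246
gripper_force: 6.0
tcp [426.4  46.2  58.4] tool-y angle 1.22 tilt [-0.0001  0.0001] shift [-0.1  0.2  0.2] turn 0.02 op 24.6 F [-0.6 -0.  -1.5] grip 6.0 t 35.0
```

```bash
python3 -m creep '[0,0,0.3,0,0,0,210, 0,0,0,0,0,0,200, 0,0,0,0,0,0,180, 0,0,0,0,0,0,150, 0,0,0,0,0,0,120, 0,0,0,0,0,0,90, 0,0,0,0,0,0,90, 0,0,-8,0,0,0,90, 0,0,-20,0,0,0,90, 0,0,-25,0,0,0,90, 0,0,-30,0,0,0,90, 0,1,-35,0,0,0,90, 0,2,-35,0,0,0,90, 0,4,-35,0,0,0,90, 0,5,-35,0,0,0,90, 0,6,-35,0,0,0,90, 0,6,-35,0,0,0,90, 0,6,-35,0,0,0,90, 0,6,-35,0,0,0,90, 0,6,-20,0,0,0,90]';  python3 -m creep '[0,0,0,0,0,0,90, 0,0,0,0,0,0,90]'; python3 - <<'E'
from h import *
go(470,0,450,1.2)
b=grab_frame("scene")
cv2.imwrite("pics/m12.png",cv2.resize(b[180:320,250:400],None,fx=4,fy=4)[:,:,::-1])
E
```

```text
time_s: 36.95
tcp_pos: [0.4686, 0.0477, 0.4442]
ee_rot: [2.195, 2.244, 0.003]
ft_force: [0.1, 0.1, 0.3]
opening: 0.0609
gripper_force: 0.0
time_s: 37.15
tcp_pos: [0.4681, 0.0473, 0.4411]
ee_rot: [-2.197, -2.246, -0.0]
ft_force: [-0.0, 0.3, 0.1]
opening: 0.0607
gripper_force: 0.0
tcp [468.1  47.3 441.1] tool-y angle 1.25 tilt [0.0001 0.0001] shift [-47.3   0.8  -8.9] turn 0.05 op 60.7 F [-0.   0.3  0.1] grip 0.0 t 37.1
```

View pics/m12.png

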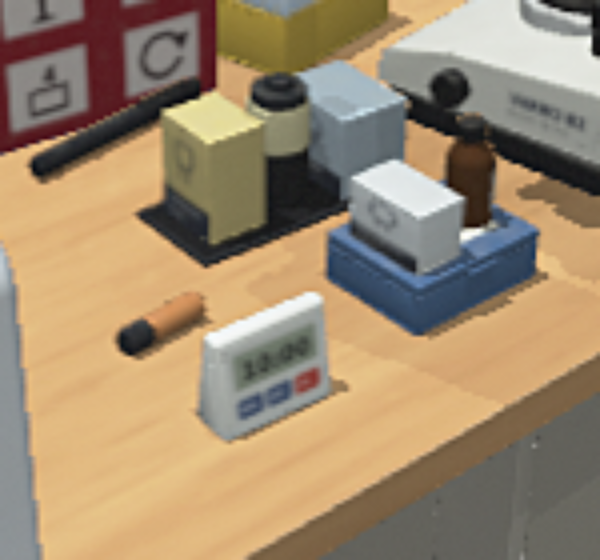

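```bash
python3 -m creep '[-20,0,-10,0,0,0,90, -36,-9,0,0,0,0,90, -36,-11,0,0,0,0,90, -36,-11,0,0,0,0,90, -36,-11,0,0,0,0,90, -36,-11,0,0,0,0,90, -36,-11,0,0,0,0,90, -36,-11,0,0,0,0,90, -36,-11,0,0,0,0,90, -36,-11,0,0,0,0,90, -36,-11,0,0,0,0,90, -36,-11,0,0,0,0,90, -36,-11,0,0,0,0,90, -30,-11,0,0,0,0,90, 0,0,0,0,0,0,90, 0,0,0,0,0,0,90]'; python3 - <<'E'
from h import *; from meas import rect,circ
im=np.mean([grab_frame("top") for _ in range(4)],0).round().astype(np.uint8); np.save("top4.npy",im)
o=np.load("top.npy")
R=dict(tall=((20,60,185),(35,255,255),(322,170,353,218),.065),big=((95,20,165),(115,90,255),(380,165,420,225),.053),timer=((0,0,200),(179,40,255),(262,280,312,302),.052),batt=((5,120,120),(14,255,255),(265,230,305,252),.014))
for n,(l,h,r,z) in R.items():
    for t,i in(("old",o),("new",im)):
        try: rect(n+t,blob(i,l,h,r),z)
        except Exception as e: print(n,t,"fail")
def tr(f,*a):
    try: f(*a)
    except Exception as e: print(a[0],"fail",e)
try:
    tr(rect,"carton",blob(im,(0,0,200),(179,40,255),(340,225,380,300)),.064)
    tr(circ,"cap",blob(im,(0,0,0),(179,255,75),(356,165,382,192)),.070)
    tr(circ,"canister rim",blob(im,(20,25,120),(40,255,255),(355,165,382,205)),.064)
except Exception as e: print(e)
h=cv2.cvtColor(im,cv2.COLOR_RGB2HSV)
print(h[230:275:1,374:402,2])
E
```

```text
time_s: 38.8
tcp_pos: [0.3374, -0.4375, 0.45]
ee_rot: [-2.197, -2.243, -0.001]
ft_force: [-0.8, 0.1, 0.1]
opening: 0.0607
gripper_force: 0.0
tallold rect c [542.7 118.5] size [34.9 41.8] ang 88.1 centroid [542.7 119. ]
tallnew rect c [542.7 118.5] size [34.9 41.8] ang 88.1 centroid [542.7 119. ]
bigold rect c [538.   30.4] size [44.3 58.2] ang 85.9 centroid [537.9  30.7]
bignew rect c [538.   30.4] size [44.2 58.2] ang 85.8 centroid [538.   30.7]
timerold rect c [400.4 203. ] size [59.3  8.1] ang 86.2 centroid [400.5 203.8]
timernew rect c [400.4 203. ] size [59.3  7.9] ang 86.0 centroid [400.5 203.9]
battold rect c [476.5 196.9] size [11.5 32.8] ang 2.7 centroid [476.3 196.7]
battnew rect c [476.4 196.9] size [32.1 12.3] ang 89.0 centroid [476.3 197.3]
carton rect c [427.5  89.6] size [28.5 47.2] ang 87.9 centroid [427.4  89.5]
cap ell [542.7  77.7] [14.  27.8] circ [539.3  78.3] 26.3
canister rim ell [540.2  77.3] [28.7 33.5] circ [543.9  73.6] 31.3
[[208 208 208 ... 208 208 208]
 [208 208 208 ... 209 209 209]
 [209 209 209 ... 209 210 210]
 ...
 [182 166 187 ...  41  43  63]
 [185 168 188 ...  43  47  77]
 [186 173 190 ...  43  67  91]]
```

```bash
python3 -c "
from workcell import *
print(finish_job())"
```

```text
the job is handed in; nothing more can be done
None
```

The job is handed in after about 39 s: all four items were placed in order, and a last camera check showed the cartons, timer and battery unmoved and the small carton about 1 mm off its mark, but the dropper's final spot was only seen upright in a picture, and I viewed 17 pictures, over the limit of 14.

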